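# Press a fresh diamond pad in the bench locking clamp

### The arm

A 7-joint arm with a two-finger parallel gripper is mounted at the origin on the work surface. World frame = base frame: x ahead of the robot, y to its left, z up, the work surface at z = 0. Lengths are in m, angles in rad, forces in N, time in s.
With the tool pointing down it reaches from about 0.4 to 0.85 m from the base axis. Payload 10.4 kg.
Tool frame: the origin (TCP) lies between the finger pads; the fingertips stand 22 mm ahead of it and the grasp point (between the pads) lies 3 mm ahead of it (r.nose_length is the distance from the TCP to the fingertips, in m); z points along the fingers, y is the line along which they close (so a half turn about z gives the same grasp; the last joint's range is limited). The gripper opens to 87 mm and grips with 3 to 60 N. Pads are 19 mm wide; open, the fingers measure 117 mm over their backs; the gripper's body (75 mm by 190 mm) begins 51 mm behind the grasp point.
Start: joints at [-1.305, 0.332, -0.065, 1.46, 0.022, 1.35, -0.088], TCP at [0.178, 0.599, 0.222] pointing down, gripper open.
Joint ranges: [-2.6, 2.6], [-0.5, 2.12], [-1.47, 1.34], [0.16, 2.42], [-1.27, 4.41], [0.06, 2.06], [-2.6, 2.6]. Speed limits (rad/s): [2.22, 2.22, 2.79, 2.79, 3.14, 3.14, 3.14].

### API

Orientations are given as a unit quaternion [x, y, z, w].
In Python, from bench import readout, cams, r gives the robot as it stands. The module is installed in compiled form; this text tells all that it offers.
- The arm moves only by the tool step_arm, never from a script. Its argument "deltas" is a list that holds one entry, the list of rows, each a list of 7 numbers: the turn, a rotation vector about the tool's x, y, z in rad, then the shift along the tool's x, y, z in m, then the opening in per cent of the stroke, from 0 (shut) to 100 (fully open). A call has 1 to 20 rows; each row is the pose to reach, as a shift and turn from the pose commanded when the call began, along the tool's axes at that moment; what a row does not reach only later rows make up. A row lasts 1/8 s, in which the tool goes at most 62.5 mm and 10.7 degrees, less where a joint would pass 70% of its speed; a pose out of reach is approached as far as the arm can. A call with a gripper value outside its range is refused whole. The fingers move at their own pace and stop on an object; "squeeze" is the grip in N (left out, the last holds). Time passes only in rows, so rows that repeat a pose let the fingers close. It gives the time, the measured TCP pose, the force, the opening and the grip force at its end, in the units of the state.
- readout.read_state(): the state, without advancing time (a new reading comes with each control period).
- cams.camera(name): name is "scene" or "top"; returns a dict with "img" (400x640x3 uint8, red, green, blue), "fx", "fy", "cx", "cy" (pixels), "origin" and "rotation" of the camera in the world. Camera axes: x right, y up, looking along -z (the intrinsics and any distortion apply to the point x, -y, -z); pixel columns grow to the right and rows downward; lengths in m; the calibration is good to about 2 mm. A picture is of the moment at which its call begins. There is no depth.
- r.close_job(): hands the job in; it is judged then, once.
The state is a dict: "time": time; "joint_positions": joint angles; "joint_vel": joint speeds; "joint_torque": joint torques, N m; "ee_pos": TCP position; "eef_rot": TCP orientation; "ft_force": force on the tool from outside, world axes, zero at the start; "torque": the same for the moment, N m; "width": finger opening in m; "grip_force": force on a finger pad.
Only numpy, scipy, OpenCV 4.12 (cv2) and the standard library are available. Lean on these libraries where they do the work, as an engineer would, in place of code of your own. Each camera call takes 0.05 s, during which the arm holds its last target. There are 200 camera calls.

### The job

Push the hand lapping pad that stands between the jaws of the bench locking clamp fully home against the throat stop, then push the clamp's handle shut until it snaps over centre and stays locked on the pad, and take your hand off for two seconds so the adhesive takes. Then free the pad by pushing the release lever (not by pulling the handle back) so that the clamp springs open, leaving the pad standing upright and home; push pad, handle and lever gently, never with more than 30 N, and leave the other things on the bench alone.

Things in the scene. Friction and masses are not known exactly. Their poses are not given: they have to be found in the camera images.
- clamp: locking clamp bolted flat to the bench; grey foot plate 125 x 265 mm, 8 mm thick, nothing on it above 60 mm. Origin at bench level under the jaw pivot. x = squeezing direction, moving jaw to fixed jaw (roughly away from the robot); y = from handle end to jaw end; z up. 'Clamp frame' below, in mm. All its joints turn about upright axes; robot-side (-x) is free for the handle.
- fixed_jaw (a point): centre of the fixed jaw's inner face, clamp frame (27, 60, 30), face looks to -x; steel block, y from 30 to 92, top at z = 52
- throat_stop (a point): on the steel throat stop's face that looks to +y, clamp frame (13.5, 32.5, 30); the stop spans x from 4 to 28, top at z = 44. The way in from +y is open
- rear_pivot (a point): nominal place of the toggle's rear anchor, clamp frame (-35, -117, 20). The real anchor, a small steel block, is set up to 20 mm to either side of it in x, unmeasured: so the handle's locked position varies by some 17 mm either way at the grip and has to be felt
- pad: hand lapping pad, the loose part: upright block 27 (x) x 55 (y) x 52 (z) mm, grey back with an aluminium plate on its +x face, about 160 g. Origin: centre of its underside, axes like the clamp's. It stands on the foot plate (z = 8 mm) between the open jaws, 13 to 25 mm short of the throat stop; home, its origin is at clamp y = 60. Closing the jaw pushes it on to the fixed jaw.
- jaw_pad: the moving jaw's round rubber pad, 22 mm across, on a stiff spring (12 N/mm; squeezes the part with 20 to 70 N when locked). Origin: centre of its face, x axis towards the part; meets it at clamp frame (0, 60, 30); opens about 15 mm
- grip: clamp handle: steel bar with a black grip 15 mm wide, z = 34 to 58 mm. Origin at bench level under its pivot (near clamp (-35, 0)); runs along its own -y, grip 66 to 126 mm out. Open, it leans 0.35 to 0.75 rad to clamp -x. Push its outer side to clamp +x: 2 to 13 N, rising as the jaw bites, dropping past dead centre, hard stop 6 mm later, where it stays. Ends within 0.25 rad of clamp y. It takes at most 30 N.
- handle_grip (a point): middle of the black grip, 100 mm from the handle's pivot, 46 mm above the bench
- paddle: release lever: steel toggle link under the handle, along its own -y from its pivot on the handle (origin, at bench level); anchor 70 mm out, then an upright paddle 8 mm thick, 30 mm long, 108 to 138 mm out, z = 22 to 50 mm. When locked, pushing the paddle to clamp +x breaks the lock (3 to 15 N over a few mm) and the handle springs out to -x by itself. Takes at most 30 N.
- lever_end (a point): centre of the release lever's paddle, 36 mm above the bench
- lever (a joint): toggle knee angle (release lever against handle), rad: 0 sprung fully open, 0.89 dead centre, 0.99 locked against the stop
- shade: blue glass shade, open cup 90 mm across and 130 mm tall, bystander
- dressing_stone: reddish dressing stone, 50 x 120 x 25 mm, bystander
- spanner: steel spanner lying on the bench, bystander

How it is judged:
By the outcome, as a careful person would: the job done as asked, in the order asked, and still so for the second after the job is handed in, with the robot touching nothing.
It also fails if it takes over 61 s, if anything falls off the work surface, if the arm or the gripper's body presses on something with over 40 N, if the wrist force passes 120 N, or if a joint passes its speed limit or range.

## Working session

There is one attempt and no reset: what is moved stays moved. The work goes in short steps, Python scripts to look and compute and a tool call to move; the robot and the scene stay as the last step left them, time stands still between calls to the robot, and variables do not carry over. Pictures are saved under pics/ and viewed, at most 10 in all, crops included, and the job is handed in when it is done.

Besides the shell and the picture viewer there is one more tool, called after "Call:" by a JSON object that holds its "method" and its "body". step_arm: Moves the arm, as the interface text tells. Its arguments: {"type":"object","properties":{"deltas":{"type":"array"},"squeeze":{"type":"number"}},"required":["deltas"]}

```bash
mkdir -p pics
python3 - <<'E'
from bench import readout,cams,r
import cv2,numpy as np
s=readout.read_state();print({k:np.round(v,3).tolist() for k,v in s.items()},r.nose_length)
for n in("top","scene"):
    c=cams.camera(n);cv2.imwrite(f"pics/{n}0.png",c["img"][:,:,::-1]);print(n,[c[k] for k in c if k!="img"])
E
```

```text
{'time': 0.0, 'joint_positions': [-1.305, 0.333, -0.065, 1.461, 0.022, 1.35, -0.089], 'joint_vel': [-0.001, 0.002, 0.003, 0.002, 0.001, 0.001, 0.001], 'joint_torque': [0.001, -62.326, 0.026, -38.988, -0.061, 0.04, 0.0], 'ee_pos': [0.178, 0.599, 0.222], 'eef_rot': [0.144, 0.99, -0.001, -0.0], 'ft_force': [0.017, -0.316, 0.444], 'torque': [0.021, 0.024, 0.006], 'grip_force': 0.0, 'width': 0.087} 0.022
top [397.3128792101328, 397.3128792101328, 324.1513988350026, 205.05766988141255, array([ 0.51505575, -0.00592608,  0.93746878]), array([-0.06279501,  0.03408147,  0.7120498 , -0.6984843 ])]
scene [366.2281897341516, 366.2281897341516, 313.33140320742433, 201.26841231645415, array([ 1.37558872, -0.29116094,  0.64675761]), array([0.38142268, 0.24599022, 0.50168637, 0.7364213 ])]
```

View pics/top0.png

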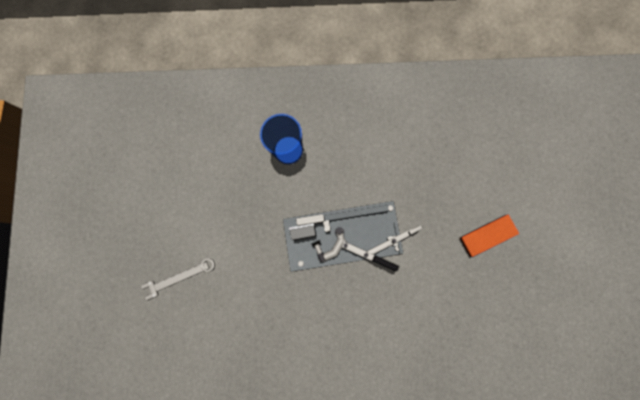

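View pics/scene0.png

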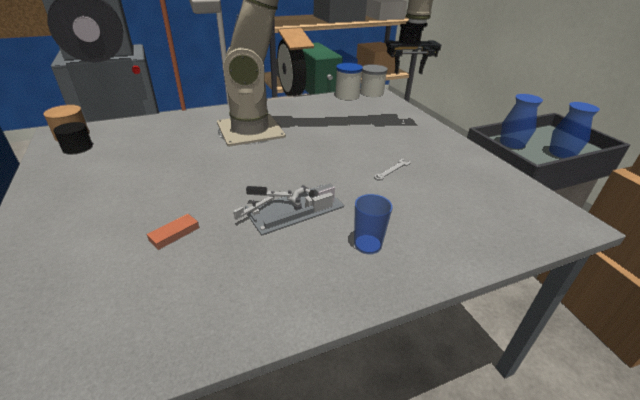

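```bash
cat > h.py <<'E'
import numpy as np,cv2
from scipy.spatial.transform import Rotation as R
from bench import readout,cams,r
def ray(c,uv):
    d=np.array([(uv[0]-c["cx"])/c["fx"],-(uv[1]-c["cy"])/c["fy"],-1.0])
    return R.from_quat(c["rotation"]).apply(d)
def plane(c,uv,z):
    d=ray(c,uv);o=np.array(c["origin"]);return o+d*(z-o[2])/d[2]
def proj(c,p):
    q=R.from_quat(c["rotation"]).inv().apply(np.array(p)-c["origin"])
    return np.array([c["cx"]+c["fx"]*q[0]/-q[2],c["cy"]-c["fy"]*q[1]/-q[2]])
def crop(c,u0,v0,u1,v1,k,name):
    im=cv2.resize(c["img"][v0:v1,u0:u1,::-1],None,fx=k,fy=k,interpolation=cv2.INTER_CUBIC);cv2.imwrite(name,im)
E
python3 - <<'E'
from h import *
c=cams.camera("top");print(R.from_quat(c["rotation"]).as_matrix().round(3))
crop(c,275,190,430,285,5,"pics/topc.png")
for uv in [(283,217),(396,203),(402,255),(291,271)]: print(uv,plane(c,uv,.008).round(4))
E
```

```text
[[-0.016  0.99  -0.137]
 [-0.999 -0.022 -0.039]
 [-0.042  0.136  0.99 ]]
(283, 217) [0.6174 0.1287 0.008 ]
(396, 203) [ 0.6449 -0.138   0.008 ]
(402, 255) [ 0.5236 -0.1467  0.008 ]
(291, 271) [0.4911 0.1103 0.008 ]
```

View pics/topc.png

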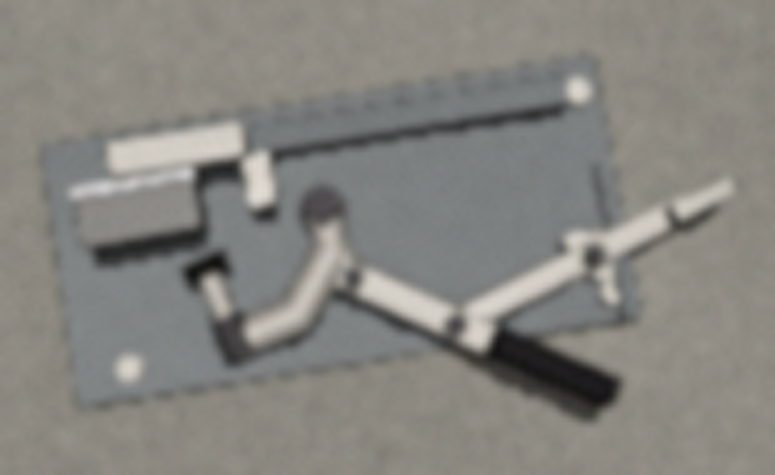

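```bash
cat >> h.py <<'E'
def cp(p,u0=275,v0=190,k=5): return ((p[0]+.5)/k-.5+u0,(p[1]+.5)/k-.5+v0)
E
python3 - <<'E'
from h import *
c=cams.camera("top")
P=lambda p,z: plane(c,cp(p),z)[:2]
co=[P(p,.008) for p in [(42,148),(597,57),(632,320),(80,405)]]
print("sides",[np.linalg.norm(co[i]-co[i-1]).round(4) for i in range(4)])
a1=co[0]-co[1];a2=co[3]-co[2];b=co[0]-co[3];b2=co[1]-co[2]
print([np.arctan2(-v[0],v[1]) for v in(a1,a2)],[np.arctan2(v[1],v[0]) for v in(b,b2)])
th=np.mean([np.arctan2(-v[0],v[1]) for v in(a1,a2)]);
j=[P((110,173),.052),P((243,150),.052)];print("jaw",j,np.arctan2(-(j[0]-j[1])[0],(j[0]-j[1])[1]))
M=np.array([[np.cos(th),-np.sin(th)],[np.sin(th),np.cos(th)]])
o=((j[0]-M@[.027,.092])+(j[1]-M@[.027,.030]))/2
print("th",th,"o",o,[o+M@0*0, P((322,205),.03)],"plate",[(M.T@(q-o)*1000).round(1) for q in co])
for n,p,z in [("pivot",(322,205),.03),("padTL",(70,198),.06),("padTR",(193,175),.06),("padBR",(198,230),.06),("padBL",(88,248),.06),("stop BL",(258,212),.044),("stopTL",(246,155),.044),("hpivot",(352,277),.04),("knee",(457,322),.04),("gripin",(495,338),.058),("gripend",(613,390),.058),("anchor",(593,255),.03),("padIn",(672,215),.05),("padOut",(733,187),.05),("jawpad",(207,262),.04)]:
    q=P(p,z);print(n,q.round(4),(M.T@(q-o)*1000).round(1))
E
```

```text
sides [np.float64(0.1214), np.float64(0.2649), np.float64(0.1234), np.float64(0.2582)]
[np.float64(0.14226531742301496), np.float64(0.13516653434202194)] [np.float64(0.14429244279740028), np.float64(0.09013101258651374)]
jaw [array([0.59567632, 0.09168713]), array([0.60481065, 0.0318023 ])] 0.15136489626473953Traceback (most recent call last):
  File "<stdin>", line 12, in <module>
ValueError: matmul: Input operand 1 does not have enough dimensions (has 0, gufunc core with signature (n?,k),(k,m?)->(n?,m?) requires 1)
```

Run:
```python
from h import *
c=cams.camera("top")
P=lambda p,z: plane(c,cp(p),z)[:2]
th=.143
j=[P((110,173),.052),P((243,150),.052)]
M=np.array([[np.cos(th),-np.sin(th)],[np.sin(th),np.cos(th)]])
o=((j[0]-M@[.027,.092])+(j[1]-M@[.027,.030]))/2
print("th",th,"o",o)
for n,p,z in [("c0",(42,148),.008),("c1",(597,57),.008),("c2",(632,320),.008),("c3",(80,405),.008),("pivot",(322,205),.03),("padTL",(70,198),.06),("padTR",(193,175),.06),("padBR",(198,230),.06),("padBL",(88,248),.06),("stop BL",(258,212),.044),("stopTL",(246,155),.044),("hpivot",(352,277),.04),("knee",(457,322),.04),("gripin",(495,338),.058),("gripend",(613,390),.058),("anchor",(593,255),.03),("padIn",(672,215),.05),("padOut",(733,187),.05),("jawpad",(207,262),.04)]:
    q=P(p,z);print(n,q.round(4),(M.T@(q-o)*1000).round(1))
s=readout.read_state();print(R.from_quat(s["eef_rot"]).as_matrix().round(4))
```

```text
th 0.143 o [ 0.58221237 -0.00248051]
c0 [0.6122 0.1287] [ 48.4 125.6]
c1 [ 0.6497 -0.1335] [  48.2 -139.3]
c2 [ 0.5268 -0.1446] [ -75.1 -132.8]
c3 [0.4921 0.1112] [-73.  125.4]
pivot [ 0.5811 -0.003 ] [-1.2 -0.3]
padTL [0.5842 0.1087] [ 17.8 109.8]
padTR [0.5933 0.0538] [19.  54.2]
padBR [0.5689 0.0519] [-5.4 55.8]
padBL [0.5619 0.1008] [ -5.4 105.1]
stop BL [0.5775 0.0258] [-0.7 28.7]
stopTL [0.6033 0.0308] [25.6 30. ]
hpivot [ 0.5477 -0.0158] [-36.   -8.2]
knee [ 0.5269 -0.0622] [-63.3 -51.2]
gripin [ 0.5194 -0.0774] [-72.8 -65.2]
gripend [ 0.4962 -0.1277] [-103.  -111.6]
anchor [ 0.5561 -0.125 ] [ -43.4 -117.6]
padIn [ 0.5722 -0.1579] [ -32.1 -152.4]
padOut [ 0.5841 -0.1853] [ -24.2 -181.2]
jawpad [0.5556 0.0494] [-18.9  55.1]
[[-9.586e-01  2.848e-01 -1.000e-04]
 [ 2.848e-01  9.586e-01 -6.000e-04]
 [-0.000e+00 -6.000e-04 -1.000e+00]]
```

Call:
{"method": "step_arm", "body": {"deltas": [[[0, 0, -0.15, -0.05, -0.033, 0, 0], [0, 0, -0.3, -0.1, -0.065, 0, 0], [0, 0, -0.432, -0.15, -0.098, 0, 0], [0, 0, -0.432, -0.2, -0.13, 0, 0], [0, 0, -0.432, -0.25, -0.163, 0, 0], [0, 0, -0.432, -0.3, -0.195, 0.02, 0], [0, 0, -0.432, -0.35, -0.228, 0.03, 0], [0, 0, -0.432, -0.4, -0.26, 0.04, 0], [0, 0, -0.432, -0.45, -0.292, 0.06, 0], [0, 0, -0.432, -0.504, -0.327, 0.07, 0], [0, 0, -0.432, -0.504, -0.327, 0.08, 0], [0, 0, -0.432, -0.504, -0.327, 0.08, 0], [0, 0, -0.432, -0.504, -0.327, 0.08, 0]]]}}

```text
time: 1.88
ee_pos: [0.5675, 0.1437, 0.1428]
eef_rot: [-0.073, 0.997, 0.0, 0.0]
ft_force: [0.1, 0.1, -0.4]
width: -0.0
grip_force: 0.0
```

Call:
{"method": "step_arm", "body": {"deltas": [[[0, 0, 0, 0, 0, 0.05, 0], [0, 0, 0, 0, 0, 0.098, 0], [0, 0, 0, 0, -0.012, 0.098, 0], [0, 0, 0, 0, -0.018, 0.098, 0], [0, 0, 0, 0, -0.021, 0.098, 0], [0, 0, 0, 0, -0.024, 0.098, 0], [0, 0, 0, 0, -0.027, 0.098, 0], [0, 0, 0, 0, -0.03, 0.098, 0], [0, 0, 0, 0, -0.033, 0.098, 0], [0, 0, 0, 0, -0.035, 0.098, 0], [0, 0, 0, 0, -0.037, 0.098, 0], [0, 0, 0, 0, -0.038, 0.098, 0], [0, 0, 0, 0, -0.039, 0.098, 0], [0, 0, 0, 0, -0.04, 0.098, 0], [0, 0, 0, 0, -0.04, 0.098, 0]]]}}

```text
time: 3.75
ee_pos: [0.5737, 0.1024, 0.0444]
eef_rot: [-0.071, 0.997, -0.0, -0.0]
ft_force: [0.1, 0.7, -0.4]
width: 0.0007
grip_force: 0.2
```

```bash
cat >> h.py <<'E'
TH=.143;MM=np.array([[np.cos(TH),-np.sin(TH)],[np.sin(TH),np.cos(TH)]]);O=np.array([.58221,-.00248])
def clamp(p): return (MM.T@(np.array(p)[:2]-O)*1000).round(1)
def world(x,y,z=0): return np.r_[O+MM@[x/1000,y/1000],z/1000]
E
python3 - <<'E'
from h import *
c=cams.camera("top");crop(c,275,190,430,285,5,"pics/t1.png")
s=readout.read_state();print(s["time"],clamp(s["ee_pos"]),s["ee_pos"],"F clamp",MM.T@s["ft_force"][:2],s["ft_force"])
E
```

```text
3.8 [  6.5 105. ] [0.5736673  0.10233905 0.04436342] F clamp [0.22332477 0.22647622] [ 0.18876944  0.25599127 -0.52393146]
```

View pics/t1.png

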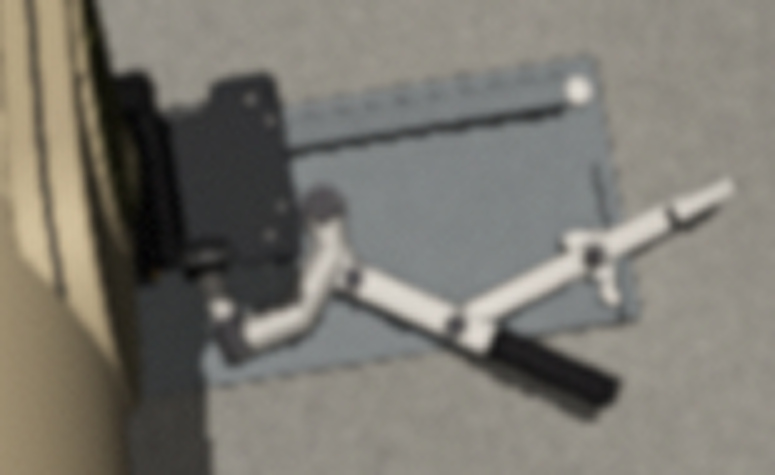

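Call:
{"method": "step_arm", "body": {"deltas": [[[0, 0, 0, 0, -0.0005, 0, 0], [0, 0, 0, 0, -0.001, 0, 0], [0, 0, 0, 0, -0.0015, 0, 0], [0, 0, 0, 0, -0.002, 0, 0], [0, 0, 0, 0, -0.0025, 0, 0], [0, 0, 0, 0, -0.0025, 0, 0]]]}}

```text
time: 4.55
ee_pos: [0.5741, 0.1, 0.0444]
eef_rot: [-0.071, 0.997, 0.0, -0.0]
ft_force: [0.2, 1.1, -0.1]
width: 0.0004
grip_force: 0.2
```

Call:
{"method": "step_arm", "body": {"deltas": [[[0, 0, 0, 0, -0.0005, 0, 0], [0, 0, 0, 0, -0.001, 0, 0], [0, 0, 0, 0, -0.0015, 0, 0], [0, 0, 0, 0, -0.0015, 0, 0]]]}}

```text
time: 5.05
ee_pos: [0.5743, 0.0985, 0.0444]
eef_rot: [-0.071, 0.997, 0.0, 0.0]
ft_force: [0.3, 1.0, -0.8]
width: 0.0007
grip_force: 0.2
```

Call:
{"method": "step_arm", "body": {"deltas": [[[0, 0, 0, 0, -0.0005, 0, 0], [0, 0, 0, 0, -0.001, 0, 0], [0, 0, 0, 0, -0.0015, 0, 0], [0, 0, 0, 0, -0.002, 0, 0], [0, 0, 0, 0, -0.002, 0, 0]]]}}

```text
time: 5.68
ee_pos: [0.5746, 0.0965, 0.0444]
eef_rot: [-0.071, 0.997, -0.0, 0.0]
ft_force: [0.2, 0.2, -1.3]
width: 0.0008
grip_force: 0.2
```

Call:
{"method": "step_arm", "body": {"deltas": [[[0, 0, 0, 0, -0.0005, 0, 0], [0, 0, 0, 0, -0.001, 0, 0], [0, 0, 0, 0, -0.0015, 0, 0], [0, 0, 0, 0, -0.002, 0, 0], [0, 0, 0, 0, -0.002, 0, 0]]]}}

```text
time: 6.3
ee_pos: [0.5748, 0.0945, 0.0444]
eef_rot: [-0.071, 0.997, -0.0, -0.0]
ft_force: [0.4, 0.1, 0.4]
width: 0.0003
grip_force: 0.2
```

Run:
```python
from h import *
c=cams.camera("scene");print([proj(c,world(x,y,z)).round(1).tolist() for x,y,z in [(27,92,52),(27,30,52),(27,32.5,60),(27,87.5,60),(0,102,22)]])
crop(c,230,150,390,260,5,"pics/s1.png")
```

```text
[[330.9, 191.6], [312.2, 197.6], [313.0, 195.0], [329.7, 189.7], [328.4, 194.5]]
```

View pics/s1.png

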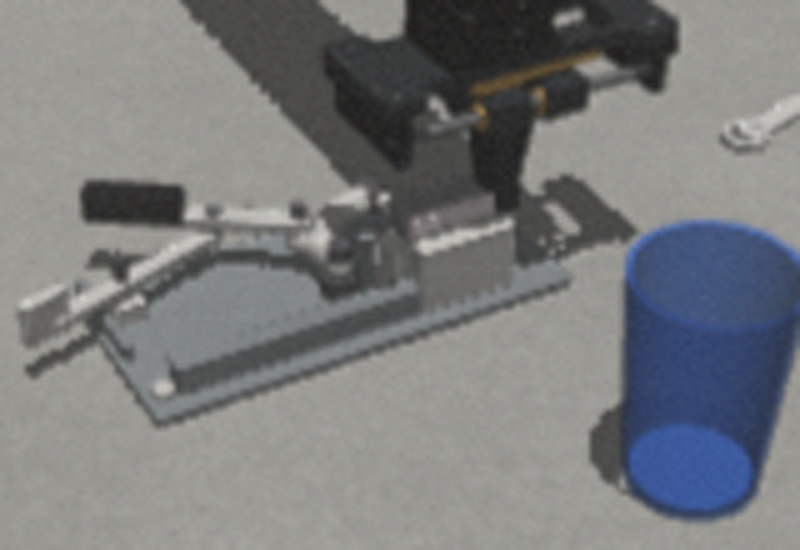

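Call:
{"method": "step_arm", "body": {"deltas": [[[0, 0, 0, 0, -0.0005, 0, 0], [0, 0, 0, 0, -0.001, 0, 0], [0, 0, 0, 0, -0.0015, 0, 0], [0, 0, 0, 0, -0.002, 0, 0], [0, 0, 0, 0, -0.002, 0, 0]]]}}

```text
time: 6.98
ee_pos: [0.575, 0.0935, 0.0445]
eef_rot: [-0.072, 0.997, 0.0, -0.0]
ft_force: [-1.4, 5.7, 1.3]
width: 0.0002
grip_force: 2.5
```

Call:
{"method": "step_arm", "body": {"deltas": [[[0, 0, 0, 0, 0.004, 0, 0], [0, 0, 0, 0, 0.025, 0, 0], [0, 0, 0, 0, 0.045, -0.02, 0], [0, 0, 0, 0, 0.045, -0.06, 0], [0, 0, 0, 0.02, 0.03, -0.085, 0], [0, 0, 0, 0.05, -0.01, -0.085, 0], [0, 0, 0, 0.08, -0.06, -0.085, 0], [0, 0, 0, 0.11, -0.11, -0.085, 0], [0, 0, 0, 0.131, -0.16, -0.085, 0], [0, 0, 0, 0.131, -0.19, -0.085, 0], [0, 0, 0, 0.131, -0.19, -0.085, 0], [0, 0, 0, 0.131, -0.19, -0.05, 0], [0, 0, 0, 0.131, -0.19, -0.015, 0], [0, 0, 0, 0.131, -0.19, 0.015, 0], [0, 0, 0, 0.131, -0.19, 0.015, 0], [0, 0, 0, 0.131, -0.19, 0.015, 0]]]}}

```text
time: 8.98
ee_pos: [0.4732, -0.1138, 0.0304]
eef_rot: [-0.072, 0.997, -0.0, 0.0]
ft_force: [0.3, -0.7, 0.2]
width: 0.0007
grip_force: 0.0
```

Run:
```python
from h import *
c=cams.camera("top");crop(c,275,190,430,285,5,"pics/t2.png")
s=readout.read_state();print(s["time"],clamp(s["ee_pos"]),s["ee_pos"],s["ft_force"])
```

```text
9.025 [-123.4  -94.8] [ 0.47353773 -0.11394324  0.03072494] [0.19682308 0.02502138 0.69846437]
```

View pics/t2.png

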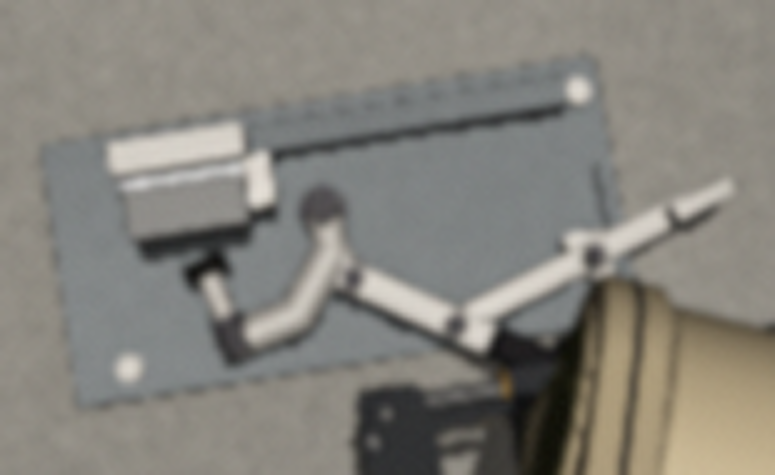

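Call:
{"method": "step_arm", "body": {"deltas": [[[0, 0, 0, 0, 0, -0.03, 0], [0, 0, 0, -0.005, 0, -0.03, 0], [0, 0, 0, -0.008, 0, -0.03, 0], [0, 0, 0, -0.011, 0, -0.03, 0], [0, 0, 0, -0.014, 0, -0.03, 0], [0, 0, 0, -0.017, 0, -0.03, 0], [0, 0, 0, -0.02, 0, -0.03, 0], [0, 0, 0, -0.023, 0, -0.03, 0], [0, 0, 0, -0.026, 0, -0.03, 0], [0, 0, 0, -0.029, 0, -0.03, 0], [0, 0, 0, -0.032, 0, -0.03, 0], [0, 0, 0, -0.035, 0, -0.03, 0], [0, 0, 0, -0.038, 0, -0.03, 0], [0, 0, 0, -0.04, 0, -0.03, 0], [0, 0, 0, -0.04, 0, -0.03, 0]]]}}

```text
time: 10.9
ee_pos: [0.5123, -0.1084, 0.0594]
eef_rot: [-0.072, 0.997, 0.0, -0.0]
ft_force: [0.7, -0.4, -1.0]
width: 0.0002
grip_force: 0.0
```

Call:
{"method": "step_arm", "body": {"deltas": [[[0, 0, 0, -0.002, 0, 0, 0], [0, 0, 0, -0.004, 0, 0, 0], [0, 0, 0, -0.006, 0, 0, 0], [0, 0, 0, -0.008, 0, 0, 0], [0, 0, 0, -0.01, 0, 0, 0], [0, 0, 0, -0.01, 0, 0, 0]]]}}

```text
time: 11.65
ee_pos: [0.5222, -0.1069, 0.0594]
eef_rot: [-0.072, 0.997, 0.0, -0.0]
ft_force: [-0.0, -0.1, -0.2]
width: 0.0004
grip_force: 0.0
```

Run:
```python
from h import *
c=cams.camera("scene");crop(c,220,140,380,250,5,"pics/s2.png")
s=readout.read_state();print(s["time"],clamp(s["ee_pos"]),s["ee_pos"],MM.T@s["ft_force"][:2])
```

```text
11.7 [-74.4 -94.8] [ 0.522049   -0.10694526  0.05936055] [0.11738179 0.36744771]
```

View pics/s2.png

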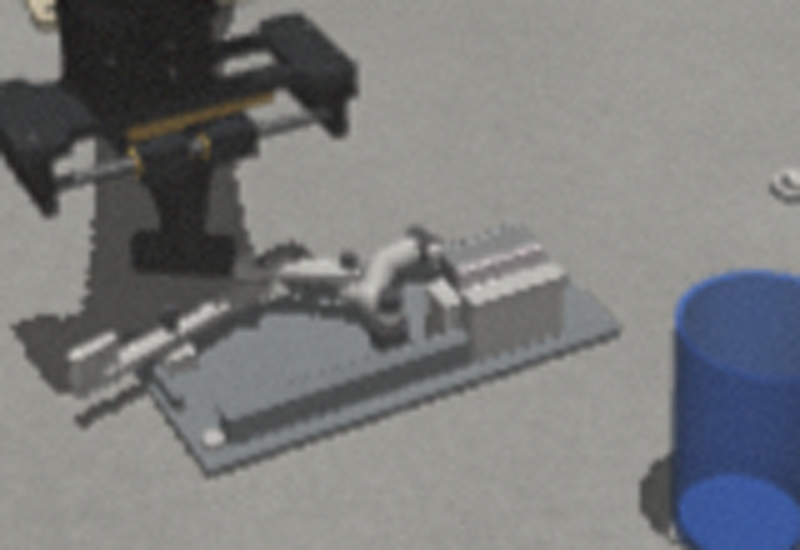

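Call:
{"method": "step_arm", "body": {"deltas": [[[0, 0, 0, -0.002, 0, 0, 0], [0, 0, 0, -0.004, 0, 0, 0], [0, 0, 0, -0.006, 0, 0, 0], [0, 0, 0, -0.008, 0, 0, 0], [0, 0, 0, -0.01, 0, 0, 0], [0, 0, 0, -0.01, 0, 0, 0]]]}}

```text
time: 12.45
ee_pos: [0.5321, -0.1055, 0.0594]
eef_rot: [-0.072, 0.997, 0.0, 0.0]
ft_force: [-0.2, 0.5, -0.7]
width: 0.0008
grip_force: 0.0
```

Call:
{"method": "step_arm", "body": {"deltas": [[[0, 0, 0, -0.001, 0, 0, 0], [0, 0, 0, -0.002, 0, 0, 0], [0, 0, 0, -0.003, 0, 0, 0], [0, 0, 0, -0.004, 0, 0, 0], [0, 0, 0, -0.005, 0, 0, 0]]]}}

```text
time: 13.08
ee_pos: [0.537, -0.1048, 0.0594]
eef_rot: [-0.072, 0.997, 0.0, 0.0]
ft_force: [-0.2, 0.2, -0.2]
width: 0.0005
grip_force: 0.0
```

Call:
{"method": "step_arm", "body": {"deltas": [[[0, 0, 0, -0.001, 0, 0, 0], [0, 0, 0, -0.002, 0, 0, 0], [0, 0, 0, -0.003, 0, 0, 0]]]}}

```text
time: 13.45
ee_pos: [0.5399, -0.1044, 0.0594]
eef_rot: [-0.072, 0.997, 0.0, -0.0]
ft_force: [-0.1, -0.1, -0.1]
width: 0.0003
grip_force: 0.0
```

Run:
```python
from h import *
c=cams.camera("scene");crop(c,220,140,380,250,5,"pics/s3.png")
s=readout.read_state();x,y=clamp(s["ee_pos"]);print(x,y)
f=lambda *p:((proj(c,world(*p))-[220,140])*5).round().tolist()
print("tip",f(x,y,37),"tip at s2",f(-74.4,-95,37),"grip open",f(-88,-88,46), "grip locked",f(-36,-97,46))
```

```text
-56.2 -94.8
tip [197.0, 296.0] tip at s2 [184.0, 280.0] grip open [185.0, 252.0] grip locked [207.0, 302.0]
```

View pics/s3.png

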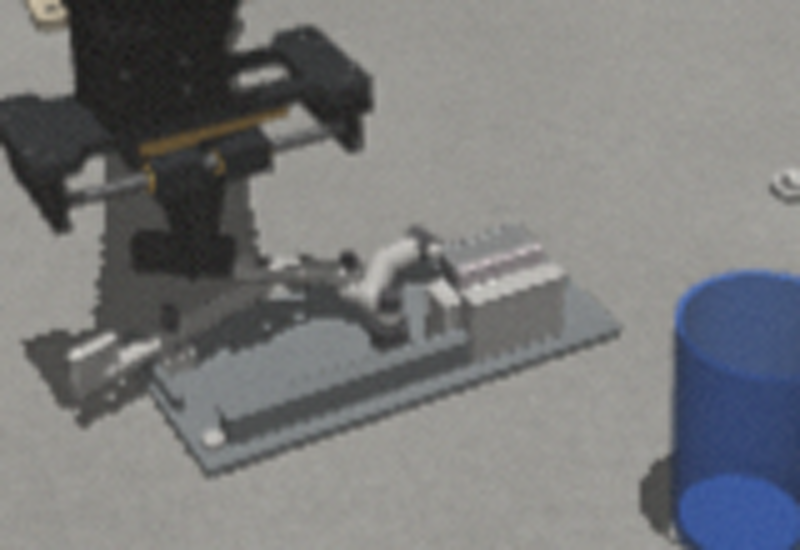

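Run:
```python
from h import *
c=cams.camera("scene");t=cams.camera("top")
g=lambda i,k:cv2.resize((255*(i[:,:,::-1]/255.)**.45).astype(np.uint8),None,fx=k,fy=k,interpolation=cv2.INTER_CUBIC)
a=g(c["img"][160:220,230:310],8);b=g(t["img"][190:285,275:430],2)
im=np.zeros((600,800,3),np.uint8);im[:480,:640]=a;im[480:600,:310]=b[60:180];cv2.imwrite("pics/m.png",im)
f=lambda *p:((proj(c,world(*p))-[230,160])*8).round().tolist()
print([f(-56,-95,z) for z in(37,47,57,67)])
```

```text
[[235.0, 314.0], [233.0, 291.0], [231.0, 268.0], [229.0, 244.0]]
```

View pics/m.png

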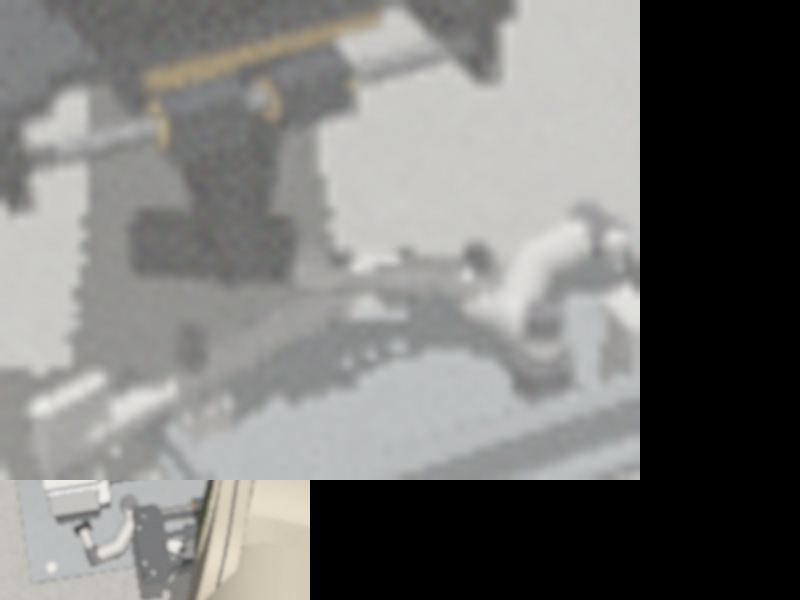

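Call:
{"method": "step_arm", "body": {"deltas": [[[0, 0, 0, 0, 0, -0.03, 0], [0, 0, 0, 0, 0, -0.04, 0], [0, 0, 0, 0.04, 0.01, -0.04, 0], [0, 0, 0, 0.067, 0.01, -0.04, 0], [0, 0, 0, 0.067, 0.01, -0.04, 0], [0, 0, 0, 0.067, 0.01, 0, 0], [0, 0, 0, 0.067, 0.01, 0.021, 0], [0, 0, 0, 0.067, 0.01, 0.021, 0], [0, 0, 0, 0.06, 0.01, 0.021, 0], [0, 0, 0, 0.056, 0.01, 0.021, 0], [0, 0, 0, 0.053, 0.01, 0.021, 0], [0, 0, 0, 0.05, 0.01, 0.021, 0], [0, 0, 0, 0.047, 0.01, 0.021, 0], [0, 0, 0, 0.044, 0.01, 0.021, 0], [0, 0, 0, 0.041, 0.01, 0.021, 0], [0, 0, 0, 0.038, 0.01, 0.021, 0], [0, 0, 0, 0.036, 0.01, 0.021, 0]]]}}

```text
time: 15.72
ee_pos: [0.5031, -0.0996, 0.0384]
eef_rot: [-0.072, 0.997, -0.0, 0.0]
ft_force: [-4.0, -1.4, 0.1]
width: 0.0006
grip_force: 1.7
```

Call:
{"method": "step_arm", "body": {"deltas": [[[0, 0, 0, -0.002, 0, 0, 0], [0, 0, 0, -0.004, 0, 0, 0], [0, 0, 0, -0.006, 0, 0, 0], [0, 0, 0, -0.008, 0, 0, 0], [0, 0, 0, -0.01, 0, 0, 0], [0, 0, 0, -0.012, 0, 0, 0], [0, 0, 0, -0.014, 0, 0, 0]]]}}

```text
time: 16.6
ee_pos: [0.5155, -0.0986, 0.0382]
eef_rot: [-0.071, 0.997, -0.0, -0.001]
ft_force: [-8.6, -5.7, 3.2]
width: 0.0004
grip_force: 4.5
```

Call:
{"method": "step_arm", "body": {"deltas": [[[0, 0, 0, -0.001, 0, 0, 0], [0, 0, 0, -0.002, 0, 0, 0], [0, 0, 0, -0.003, 0, 0, 0], [0, 0, 0, -0.004, 0, 0, 0], [0, 0, 0, -0.005, 0, 0, 0]]]}}

```text
time: 17.23
ee_pos: [0.5202, -0.0982, 0.038]
eef_rot: [-0.071, 0.997, -0.0, -0.001]
ft_force: [-8.7, -5.1, 1.8]
width: 0.0005
grip_force: 4.3
```

Call:
{"method": "step_arm", "body": {"deltas": [[[0, 0, 0, -0.001, 0, 0, 0], [0, 0, 0, -0.002, 0, 0, 0], [0, 0, 0, -0.003, 0, 0, 0], [0, 0, 0, -0.004, 0, 0, 0], [0, 0, 0, -0.005, 0, 0, 0], [0, 0, 0, -0.006, 0, 0, 0]]]}}

```text
time: 17.98
ee_pos: [0.5269, -0.0969, 0.0381]
eef_rot: [-0.071, 0.997, -0.0, -0.001]
ft_force: [-6.0, -3.5, -0.4]
width: 0.0005
grip_force: 2.7
```

Call:
{"method": "step_arm", "body": {"deltas": [[[0, 0, 0, -0.001, 0, 0, 0], [0, 0, 0, -0.002, 0, 0, 0], [0, 0, 0, -0.003, 0, 0, 0], [0, 0, 0, -0.004, 0, 0, 0]]]}}

```text
time: 18.48
ee_pos: [0.5323, -0.0951, 0.0387]
eef_rot: [-0.072, 0.997, 0.0, 0.001]
ft_force: [-0.5, -0.1, 0.2]
width: 0.0006
grip_force: 0.4
```

Call:
{"method": "step_arm", "body": {"deltas": [[[0, 0, 0, -0.001, 0, 0, 0], [0, 0, 0, -0.002, 0, 0, 0], [0, 0, 0, -0.003, 0, 0, 0]]]}}

```text
time: 18.85
ee_pos: [0.5349, -0.0948, 0.0386]
eef_rot: [-0.072, 0.997, 0.0, 0.0]
ft_force: [-0.2, 1.2, 0.0]
width: 0.0003
grip_force: 0.0
```

Call:
{"method": "step_arm", "body": {"deltas": [[[0, 0, 0, -0.001, 0, 0, 0], [0, 0, 0, -0.002, 0, 0, 0], [0, 0, 0, -0.003, 0, 0, 0]]]}}

```text
time: 19.23
ee_pos: [0.5375, -0.0946, 0.0384]
eef_rot: [-0.072, 0.997, 0.0, 0.0]
ft_force: [0.0, -0.2, 0.1]
width: 0.0002
grip_force: 0.0
```

Call:
{"method": "step_arm", "body": {"deltas": [[[0, 0, 0, -0.001, 0, 0, 0], [0, 0, 0, -0.002, 0, 0, 0], [0, 0, 0, -0.003, 0, 0, 0]]]}}

```text
time: 19.6
ee_pos: [0.538, -0.0946, 0.0379]
eef_rot: [-0.071, 0.997, 0.0, -0.003]
ft_force: [-12.9, -1.3, 9.4]
width: 0.0005
grip_force: 6.7
```

Call:
{"method": "step_arm", "body": {"deltas": [[[0, 0, 0, 0.005, 0, 0, 0], [0, 0, 0, 0.03, 0, 0, 0], [0, 0, 0, 0.06, 0, -0.02, 0], [0, 0, 0, 0.07, 0.02, -0.06, 0], [0, 0, 0, 0.07, 0.07, -0.1, 0], [0, 0, 0, 0.07, 0.12, -0.1, 0], [0, 0, 0, 0.07, 0.15, -0.1, 0], [0, 0, 0, 0.07, 0.15, -0.1, 0], [0, 0, 0, 0.07, 0.15, -0.1, 0]]]}}

```text
time: 20.72
ee_pos: [0.4499, 0.0436, 0.1385]
eef_rot: [-0.071, 0.997, -0.0, 0.0]
ft_force: [0.3, -0.7, 0.8]
width: 0.0004
grip_force: 0.0
```

Run:
```python
from h import *
c=cams.camera("scene");t=cams.camera("top")
a=cv2.resize(t["img"][190:285,275:430,::-1],None,fx=5,fy=5,interpolation=cv2.INTER_CUBIC);b=c["img"][160:220,230:350,::-1]
im=np.zeros((600,800,3),np.uint8);im[:475,:775]=a;im[475:595,:240]=cv2.resize(b,None,fx=2,fy=2);cv2.imwrite("pics/m2.png",im)
s=readout.read_state();print(s["time"],clamp(s["ee_pos"]),s["ee_pos"])
```

```text
20.825 [-124.4   64.1] [0.44994175 0.04322116 0.13841597]
```

View pics/m2.png

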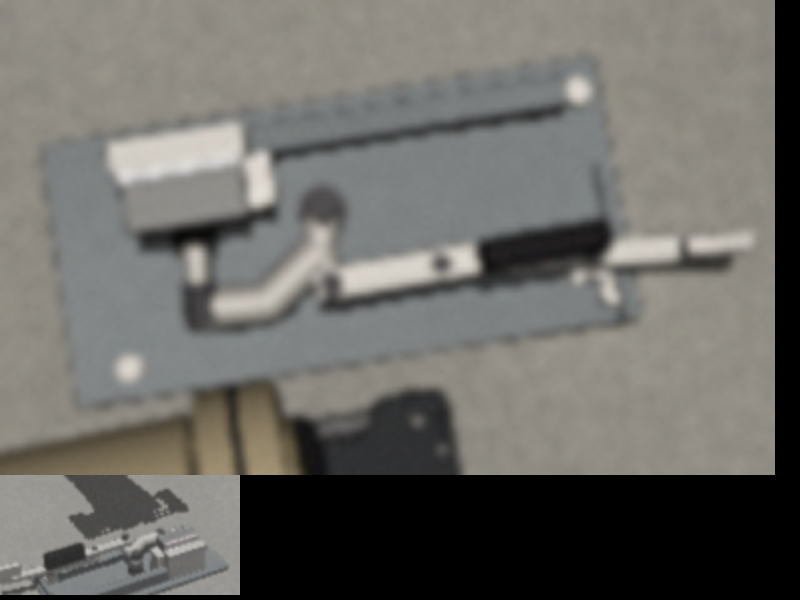

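Run:
```python
from h import *
c=cams.camera("top")
for p in [(687,245),(752,238),(720,252),(605,235),(608,290)]: print(p,clamp(plane(c,cp(p),.05)))
```

```text
(687, 245) [ -46.2 -156.4]
(752, 238) [ -47.7 -185.1]
(720, 252) [ -51.5 -170.1]
(605, 235) [ -36.  -121.7]
(608, 290) [ -60.1 -118.5]
```

Call:
{"method": "step_arm", "body": {"deltas": [[[0, 0, 0, 0, -0.04, 0, 0], [0, 0, 0, 0, -0.09, 0, 0], [0, 0, 0, 0, -0.14, 0, 0], [0, 0, 0, 0, -0.19, 0, 0], [0, 0, 0, -0.01, -0.235, 0, 0], [0, 0, 0, -0.029, -0.235, 0, 0], [0, 0, 0, -0.029, -0.235, 0.03, 0], [0, 0, 0, -0.029, -0.235, 0.07, 0], [0, 0, 0, -0.029, -0.235, 0.106, 0], [0, 0, 0, -0.029, -0.235, 0.106, 0], [0, 0, 0, -0.029, -0.235, 0.106, 0], [0, 0, 0, -0.029, -0.235, 0.106, 0], [0, 0, 0, -0.035, -0.235, 0.106, 0], [0, 0, 0, -0.041, -0.235, 0.106, 0], [0, 0, 0, -0.045, -0.235, 0.106, 0], [0, 0, 0, -0.048, -0.235, 0.106, 0], [0, 0, 0, -0.051, -0.235, 0.106, 0], [0, 0, 0, -0.054, -0.235, 0.106, 0]]]}}

```text
time: 23.12
ee_pos: [0.5368, -0.1806, 0.0324]
eef_rot: [-0.071, 0.997, 0.0, -0.0]
ft_force: [-0.3, 0.0, -0.3]
width: 0.0003
grip_force: 0.0
```

Call:
{"method": "step_arm", "body": {"deltas": [[[0, 0, 0, -0.001, 0, 0, 0], [0, 0, 0, -0.002, 0, 0, 0], [0, 0, 0, -0.003, 0, 0, 0], [0, 0, 0, -0.004, 0, 0, 0], [0, 0, 0, -0.005, 0, 0, 0], [0, 0, 0, -0.006, 0, 0, 0], [0, 0, 0, -0.007, 0, 0, 0]]]}}

```text
time: 24.0
ee_pos: [0.542, -0.1799, 0.0321]
eef_rot: [-0.071, 0.997, 0.0, -0.002]
ft_force: [-10.7, -0.2, 7.2]
width: 0.0003
grip_force: 5.2
```

Call:
{"method": "step_arm", "body": {"deltas": [[[0, 0, 0, -0.0005, 0, 0, 0], [0, 0, 0, -0.001, 0, 0, 0], [0, 0, 0, -0.001, 0, 0, 0]]]}}

```text
time: 24.38
ee_pos: [0.543, -0.1799, 0.0322]
eef_rot: [-0.071, 0.997, 0.0, -0.001]
ft_force: [-6.8, 0.2, 4.1]
width: 0.0004
grip_force: 3.5
```

Force is dropping as the lever moves; continue.

Call:
{"method": "step_arm", "body": {"deltas": [[[0, 0, 0, -0.0005, 0, 0, 0], [0, 0, 0, -0.001, 0, 0, 0], [0, 0, 0, -0.0015, 0, 0, 0], [0, 0, 0, -0.002, 0, 0, 0], [0, 0, 0, -0.0025, 0, 0, 0], [0, 0, 0, -0.003, 0, 0, 0]]]}}

```text
time: 25.12
ee_pos: [0.5477, -0.179, 0.0324]
eef_rot: [-0.072, 0.997, 0.0, 0.0]
ft_force: [-0.9, -0.0, -0.3]
width: 0.0001
grip_force: 0.0
```

Call:
{"method": "step_arm", "body": {"deltas": [[[0, 0, 0, 0.005, 0, 0, 0], [0, 0, 0, 0.008, 0, -0.02, 0], [0, 0, 0, 0.01, 0, -0.07, 0], [0, 0, 0, 0.03, 0, -0.106, 0], [0, 0, 0, 0.065, 0.04, -0.106, 0], [0, 0, 0, 0.065, 0.09, -0.106, 0], [0, 0, 0, 0.065, 0.14, -0.106, 0], [0, 0, 0, 0.065, 0.19, -0.106, 0], [0, 0, 0, 0.065, 0.235, -0.106, 0], [0, 0, 0, 0.065, 0.235, -0.106, 0], [0, 0, 0, 0.065, 0.235, -0.106, 0]]]}}

```text
time: 26.5
ee_pos: [0.45, 0.0435, 0.1393]
eef_rot: [-0.071, 0.997, 0.0, 0.001]
ft_force: [0.1, -0.6, -0.2]
width: 0.0007
grip_force: 0.0
```

Run:
```python
from h import *
t=cams.camera("top");im=t["img"]
def at(x,y,z):
    u,v=proj(t,world(x,y,z)).round().astype(int);return im[v,u].tolist()
print("time",readout.read_state()["time"])
print("grip open spot",at(-88,-88,58),"locked spot",at(-36,-100,58))
print("paddle open",at(-28,-167,50),"locked",at(-47,-171,50))
ref=cv2.imread("pics/t2.png");now=cv2.resize(im[190:285,275:430,::-1],None,fx=5,fy=5,interpolation=cv2.INTER_CUBIC)
lock=cv2.imread("pics/m2.png")[:475,:775]
# difference blobs now vs open(t2, pad home) and now vs locked
for n,q in(("open",ref),("lock",lock)):
    d=(cv2.absdiff(now,q).max(2)>45).astype(np.uint8)
    k,_,st,ce=cv2.connectedComponentsWithStats(d)
    print(n,[(st[i].tolist()) for i in range(1,k) if st[i,4]>150])
# pad: top grey region and plate line positions in crop, along x-profile at several y
for y in (34,36,45,60,75,86,88,90):
    print(y,[at(x,y,60)[0] for x in range(-20,32,4)])
```

```text
time 26.55
grip open spot [30, 28, 30] locked spot [112, 115, 115]
paddle open [195, 190, 182] locked [145, 141, 132]
open [[118, 155, 119, 26, 854], [140, 215, 108, 24, 900], [226, 236, 21, 10, 156], [198, 241, 23, 12, 200], [145, 247, 44, 14, 321], [553, 273, 222, 202, 7932], [612, 310, 16, 16, 183], [577, 367, 46, 52, 1850], [450, 381, 143, 94, 9707], [0, 382, 357, 93, 14144], [357, 386, 46, 25, 556], [667, 428, 108, 47, 3739], [441, 456, 21, 19, 308]]
lock [[678, 184, 49, 29, 484], [614, 209, 100, 54, 1361], [361, 212, 303, 136, 12099], [228, 226, 91, 96, 2026], [331, 226, 16, 37, 321], [693, 237, 56, 12, 401], [446, 246, 31, 28, 626], [183, 248, 48, 38, 1023], [628, 251, 104, 22, 1116], [340, 253, 94, 44, 1943], [244, 274, 93, 65, 1779], [183, 276, 38, 55, 1146], [374, 311, 247, 110, 8003], [216, 333, 43, 33, 871], [269, 332, 38, 17, 207]]
34 [128, 129, 97, 57, 53, 88, 136, 132, 128, 135, 149, 191, 206]
36 [128, 128, 97, 44, 41, 107, 141, 139, 132, 140, 156, 207, 214]
45 [88, 104, 92, 49, 56, 132, 144, 144, 143, 138, 186, 209, 217]
60 [84, 114, 99, 47, 60, 136, 143, 144, 143, 139, 152, 210, 212]
75 [130, 130, 96, 47, 58, 110, 142, 141, 142, 140, 152, 210, 209]
86 [129, 128, 129, 126, 109, 114, 121, 127, 131, 112, 177, 206, 205]
88 [128, 128, 130, 129, 119, 119, 118, 124, 121, 108, 119, 176, 205]
90 [130, 130, 130, 130, 124, 119, 125, 127, 119, 124, 120, 141, 182]
```

```bash
python3 -c "
from bench import r
print(r.close_job())"
```

```text
the job is handed in; nothing more can be done
None
```

The job is handed in at about 26.5 s of 61 s: I pushed the pad home, snapped the clamp shut and left it alone for over 3 s, then sprang it open with the release lever. The last camera check shows the handle open and the pad still in place. The highest force I read while pushing was about 16 N, though readings came only at the end of each move.

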